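# Mount a hollow cathode lamp in its cradle and set the clamp screw

## Task

Take the glass lamp out of its parking rest, lay it on the two rods of the lamp cradle and slide it under the clamp bridge until its base is fully home against the back plate, then let go of it. Turn the clamp thumbscrew on the bridge clockwise until it seats on the lamp, then back it off a quarter turn so that the lamp can still be turned for peaking. Finish while still gripping the thumbscrew there, so that it cannot creep while a colleague nips up its lock nut; leave the other things on the worktop alone.

Things in the scene. Friction and masses are not known exactly. Their poses are not given: they have to be found in the camera images.
- lamp: The lamp lying in the parking rest: glass cylinder, 36 mm diameter, 152 mm long, 0.11 kg; black plug base (34 mm at the end face), last 24 mm at the other end 26 mm wide. Origin: centre of the base's end face; z runs along the lamp from base to window end. It starts level, base roughly away from the robot. Gripped 92 mm from the base's end face, the gripper clears the bridge when it is slid home.
- rest: Parking rest, fixed: grey plate 130 x 60 x 5 mm with two V ribs 10 mm thick, 23 mm high, at x = +50 and -46 mm, that carry the lamp along x, its axis 30 mm above the worktop and its base end at x = +76 mm. Between the ribs fingers fit on both sides of the lamp. Origin: centre of the underside; x points to the lamp's base, z up.
- cradle: Lamp cradle, fixed: aluminium base (x = -124 to 92 mm, 84 mm wide, 8 mm thick) with two level rods, 8 mm diameter, at y = +-11 mm, axes 26 mm up, from x = -125 mm to the back plate. A lamp on the rods has its axis 45 mm up at y = 0; it goes in along +x, base first. The block under the rods' front end is 25 mm high. Origin: on the underside, in the lamp's line; x roughly away from the robot.
- cradle_stop (a point): Where the centre of the lamp base's end face lies when fully home: on the face of the back plate (64 mm wide, up to 74 mm above the worktop), at x = 78, y = 0, z = 45 mm of the cradle; axes as the cradle's.
- bridge (a point): Middle of the underside of the clamp bridge's bar, at x = 58, y = 0, z = 72 mm of the cradle, axes as the cradle's. The bridge is 24 mm long in x (46 to 70 mm); its posts' inner faces stand at y = +-24 mm, its bar reaches from 72 to 84 mm up and is 74 mm wide.
- knob_grip (a point): Middle of the thumbscrew's bare-metal knurled knob, on its vertical axis above the bridge: 34 mm diameter, 24 mm high (12 mm either side of this point), this point 109 mm above the worktop when seated. Can be gripped at any yaw, from above. The bridge bar's top is 25 mm below this point when seated. The screw's nylon pad (13 mm diameter) ends 47 mm below this point.
- thumbscrew (a joint): Angle in rad by which the thumbscrew is unscrewed: 0 seated (its shoulder stops hard as the pad bears on the lamp), growing anticlockwise seen from above, at most 5. The knob rises 8 mm per turn. It stays where it is left (friction 0.05 N m). It starts 2.2 to 3.2 rad open, with about 2 to 3.5 mm between pad and lamp.
- burner_head: Bystander: grey slotted burner head 74 x 121 x 58 mm on the left; leave it alone. Origin: centre of its underside.
- spanner: Bystander: steel open-ended spanner 162 mm long on the right, for the lock nut; leave it alone. Origin: centre of its underside.
- spare_lamp: Bystander: another lamp of the same kind, standing upright on its base behind and to the left of the rest, 36 mm wide, 152 mm high; leave it standing. Origin: centre of its underside.
Not all that is in view belongs to the job. What is shaped like the lamp but blue or turquoise is not meant.

How it is judged:
By the outcome, as a careful person would: the job done as asked, in the order asked, and still so for the second after the job is handed in, while the arm keeps its last pose, push and grip.
It also fails if it takes over 61 s, if anything falls off the work surface, if the arm or the gripper's body presses on something with over 40 N, if the wrist force passes 120 N, or if a joint passes its speed limit or range.

## Robot

A 7-joint arm with a two-finger parallel gripper is mounted at the origin on a cart in front of the work surface, level with it; the furniture and walls round the work are solid. World frame = base frame: x ahead of the robot, y to its left, z up, the work surface at z = 0. Lengths are in m, angles in rad, forces in N, time in s.
With the tool pointing down it reaches from about 0.4 to 0.925 m from the base axis. Payload 5.6 kg.
Tool frame: the origin (TCP) lies at the very end of the fingers, on their centre line; the grasp point (between the pads) lies 19 mm behind it; z points along the fingers, y is the line along which they close (so a half turn about z gives the same grasp; the last joint's range is limited). The gripper opens to 85 mm and grips with 20 to 120 N. Pads are 22 mm wide; open, the fingers measure 114 mm over their backs; the gripper's body (76 mm by 85 mm) begins 54 mm behind the grasp point. The pads swing forward as they close: fully open they stand 13 mm farther back than shut.
Start: joints at [-1.232, 0.468, -0.012, 1.603, 0.006, 1.071, -0.056], TCP at [0.242, 0.603, 0.231] pointing down, gripper open.
Joint ranges: [-2.53, 2.53], [-0.31, 2.02], [-1.57, 1.55], [0.28, 2.44], [-1.29, 4.43], [0.15, 1.84], [-2.92, 2.92]. Speed limits (rad/s): [2.57, 2.57, 3.14, 3.14, 3.14, 3.14, 3.14].

## Interface

Orientations are given as a rotation vector (axis times angle).
In Python, from cell import manip gives the robot as it stands.
- The arm moves only by the tool move_arm, never from a script. Its arguments are lists of equal length, an entry for each row: "dp": the shift along the tool's x, y, z in cm, a list of three; "angular": the turn, a rotation vector about the tool's x, y, z in degrees, a list of three. In form: {"dp": [[tx, ty, tz], ...], "angular": [[rx, ry, rz], ...]}. A call has exactly 8 rows; each row shifts and turns the commanded pose from where the row before left it, along the tool's axes as they then stand; what a row does not reach is not made up. A row lasts 1/10 s, in which the tool goes at most 50 mm and 8.59 degrees, less where a joint would pass 70% of its speed; a pose out of reach is approached as far as the arm can. A call is refused whole if a number of a shift passes 5 or a number of a turn 8.59, either way. A call with a gripper value outside its range is refused whole. "grip" is the closure, from 0 (fully open) to 1 (shut), set as the call begins (left out, the last holds). The fingers move at their own pace and stop on an object; "squeeze" is the grip in N (left out, the last holds). Time passes only in rows, so rows that do not move let the fingers close, or fill a call up. It gives the time, the measured TCP pose, the force, the opening and the grip force at its end, in the units of the state.
- manip.observe(): the state, without advancing time (a new reading comes with each control period).
- manip.capture(name): name is "scene" or "top"; returns a dict with "image" (420x560x3 uint8, red, green, blue), "mtx" (3x3 intrinsics, pixels), "dist" ([k1, k2, p1, p2, k3] as OpenCV has them; the pictures are not rectified), "rvec" (rotation vector, rad) and "tvec" (3), from world to camera coordinates, as OpenCV has them. Camera axes: x right, y down, z forward; pixel columns grow to the right and rows downward; lengths in m; the calibration is good to about 2 mm. A picture is of the moment at which its call begins. There is no depth.
- manip.finish_job(): hands the job in; it is judged then, once.
The state is a dict: "time_s": time; "joints": joint angles; "qvel": joint speeds; "effort": joint torques, N m; "tool_pos": TCP position; "orientation": TCP orientation; "force": force on the tool from outside, world axes, zero at the start; "ft_torque": the same for the moment, N m; "gripper_width": opening from 0.0 (shut) to 1.0 (fully open); "gripper_force": force on a finger pad.
Only numpy, scipy, OpenCV 4.12 (cv2) and the standard library are available. Lean on these libraries where they do the work, as an engineer would, in place of code of your own. Each camera call takes 0.05 s, during which the arm holds its last target. There are 200 camera calls.

## Working session

There is one attempt and no reset: what is moved stays moved. The work goes in short steps, Python scripts to look and compute and a tool call to move; the robot and the scene stay as the last step left them, time stands still between calls to the robot, and variables do not carry over. Pictures are saved under pics/ and viewed, at most 10 in all, crops included, and the job is handed in when it is done.

Besides the shell and the picture viewer there is one more tool, called as name(argument=value, ...) on one line, values as JSON. move_arm: Moves the arm, as the interface text tells. Its arguments: {"type":"object","properties":{"dp":{"type":"array","items":{"type":"array","items":{"type":"number"}}},"angular":{"type":"array","items":{"type":"array","items":{"type":"number"}}},"grip":{"type":"number"},"squeeze":{"type":"number"}},"required":["dp","angular"]}

```bash
mkdir -p pics; ls; python3 - <<'E'
from cell import manip
import cv2,pickle
d={}
for n in("scene","top"):
    c=manip.capture(n);d[n]=c;cv2.imwrite(f"pics/{n}0.png",c["image"][:,:,::-1])
    print(n,c["mtx"],c["dist"],c["rvec"],c["tvec"])
pickle.dump(d,open("c0.pkl","wb"))
s=manip.observe();print(s)
E
```

```text
pics
scene [[459.04548844   0.         278.19762297]
 [  0.         459.04548844 211.43834889]
 [  0.           0.           1.        ]] [0.03486764 0.         0.         0.         0.        ] [ 1.55821736 -1.71976009  0.90671021] [0.07207898 0.3410228  1.15709691]
top [[421.69817648   0.         278.72712723]
 [  0.         421.69817648 206.81873529]
 [  0.           0.           1.        ]] [0.04546292 0.         0.         0.         0.        ] [ 2.14907276 -2.20821244  0.11014121] [0.03038468 0.48680465 1.59808841]
{'time_s': 0.1, 'joints': array([-1.23197589,  0.46828982, -0.01158596,  1.6035213 ,  0.00600448,
        1.07142698, -0.05630072]), 'qvel': array([ 0.00022377, -0.0028089 ,  0.00031456, -0.0033442 , -0.00073241,
       -0.00096247,  0.000324  ]), 'effort': array([ 3.15056996e-04, -5.33526063e+01,  2.10257072e-02, -2.51967609e+01,
        1.13883967e-02,  4.31633307e-03,  4.60009460e-05]), 'tool_pos': array([0.24208114, 0.60269584, 0.23043736]), 'orientation': array([-5.96211804e-01, -3.08431559e+00,  2.51525034e-03]), 'force': array([0.26699508, 1.04523608, 0.66435586]), 'ft_torque': array([0.0062777 , 0.01215474, 0.02637327]), 'gripper_force': 0.0, 'gripper_width': 1.0000223411037705}
```

View pics/scene0.png

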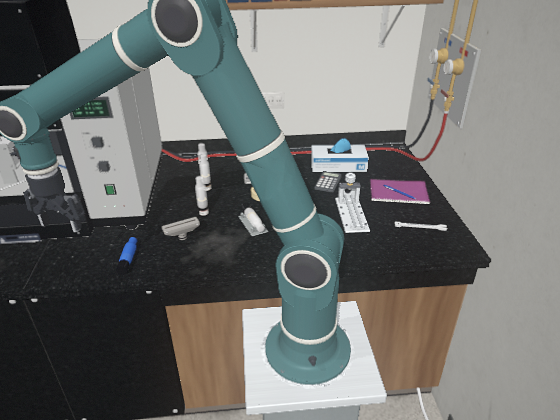

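View pics/top0.png

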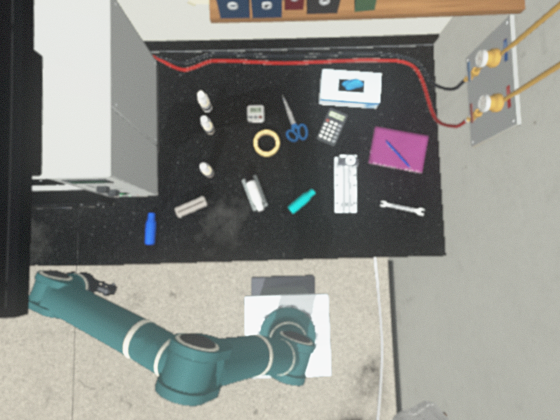

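The scene shows the clear lamp in its grey rest at about (253,220), the cradle with thumbscrew at (350,200) and the spanner at (420,226). In the top view, the lamp in its rest is at (255,193) and the cradle at (345,183), with its knob at the top near (345,160). Other lamp-like things in the top view:
- turquoise cylinder at (302,201) and blue cylinder at (150,228): excluded by colour
- upright white things at (206,170), (207,124) and (205,100): the one nearest the rest is probably the spare

The clear cylinder lying in the ribbed rest at (255,193) fits the description, so I'll confirm it with an enlarged crop.

```bash
cat > h.py <<'E'
import numpy as np,cv2
from cell import manip
def ray(c,uv):
    p=cv2.undistortPoints(np.array(uv,float).reshape(-1,1,2),c["mtx"],c["dist"]).reshape(-1,2)
    R=cv2.Rodrigues(c["rvec"])[0];o=-R.T@np.ravel(c["tvec"])
    return o,np.c_[p,np.ones(len(p))]@R
def onz(c,uv,z):
    o,d=ray(c,uv);return o+d*((z-o[2])/d[:,2])[:,None]
def proj(c,P):
    return cv2.projectPoints(np.array(P,float).reshape(-1,1,3),c["rvec"],c["tvec"],c["mtx"],c["dist"])[0].reshape(-1,2)
E
python3 - <<'E'
import pickle,cv2,numpy as np
from h import *
d=pickle.load(open("c0.pkl","rb"))
t=d["top"]["image"];s=d["scene"]["image"]
def z(im,x0,x1,y0,y1,k):return cv2.resize(im[y0:y1,x0:x1],None,fx=k,fy=k,interpolation=cv2.INTER_CUBIC)
a=z(t,195,295,150,225,4); b=z(t,315,385,145,220,4); c=z(s,190,290,185,245,4); e=z(s,315,385,165,240,4)
W=np.zeros((600,690,3),np.uint8)
W[:300,:400]=a;W[:300,405:685]=b;W[305:545,:400]=c;W[300:600,405:685]=e
cv2.imwrite("pics/crop0.png",W[:,:,::-1])
for uv in[(255,193),(345,183),(345,160),(206,170),(190,207),(402,208)]:print(uv,onz(d["top"],[uv],0.03)[0].round(3))
print([ray(d[n],[(0,0)])[0].round(3) for n in d])
E
```

```text
(255, 193) [0.542 0.107 0.03 ]
(345, 183) [ 0.572 -0.24   0.03 ]
(345, 160) [ 0.661 -0.244  0.03 ]
(206, 170) [0.636 0.293 0.03 ]
(190, 207) [0.495 0.355 0.03 ]
(402, 208) [ 0.47  -0.453  0.03 ]
[array([-0.76 ,  0.135,  0.929]), array([0.339, 0.034, 1.636])]
```

View pics/crop0.png

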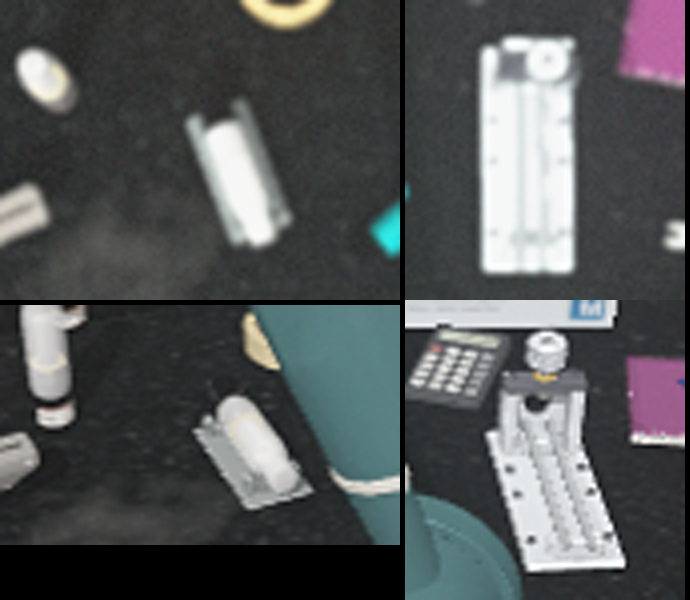

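The crop confirms it: the clear/white cylinder lying in the grey V-rib plate at top-view (255,193) is the lamp, with its black base at the far end barely visible. The upright white one at (206,170) is the spare lamp. The cradle spans top-view (335–358, 156–212), with the knob's top at about (350,160). Now I'll measure the edges.

```bash
python3 - <<'E'
import pickle,cv2,numpy as np
from h import *
d=pickle.load(open("c0.pkl","rb"));c=d["top"]
g=cv2.cvtColor(c["image"],cv2.COLOR_RGB2GRAY);k=6
def big(g,x0,x1,y0,y1):
    return cv2.resize(g[y0:y1,x0:x1],None,fx=k,fy=k,interpolation=cv2.INTER_CUBIC)
def px(p,x0,y0): return (np.array(p,float)+.5)/k-.5+[x0,y0]
def blob(b,th):
    _,l,s,ce=cv2.connectedComponentsWithStats((b>th).astype(np.uint8));i=1+np.argmax(s[1:,4]);return (l==i).astype(np.uint8)
# cradle: left/right edges in rows below bridge
x0,y0=325,145;b=big(g,x0,372,y0,225);m=blob(b,120)
ys=[r for r in range(m.shape[0]) if m[r].sum()>60 and 172<=px([0,r],x0,y0)[1]<=208]
L=onz(c,[px([np.flatnonzero(m[r])[0]-.5,r],x0,y0) for r in ys],.008);R=onz(c,[px([np.flatnonzero(m[r])[-1]+.5,r],x0,y0) for r in ys],.008)
fL=np.polyfit(L[:,0],L[:,1],1);fR=np.polyfit(R[:,0],R[:,1],1);print("cradle L,R",fL,fR,"yawdeg",np.degrees(np.arctan([fL[0],fR[0]])))
cols=[q for q in range(m.shape[1]) if 338<=px([q,0],x0,y0)[0]<=354]
F=onz(c,[px([q,np.flatnonzero(m[:,q])[-1]+.5],x0,y0) for q in cols],.008);fF=np.polyfit(F[:,1],F[:,0],1);print("front",fF, np.median(F,0))
print("back tip x", onz(c,[px([q,np.flatnonzero(m[:,q])[0]-.5],x0,y0) for q in cols[::8]],.008).round(4)[:,:2].tolist())
# rest+lamp
x0,y0=232,165;b=big(g,x0,280,y0,222);
for th in(70,85,100,):
    m=blob(b,th);r=cv2.minAreaRect(cv2.findContours(m,0,2)[0][0] if 1 else 0);q=cv2.boxPoints(r)
    P=onz(c,px(q,x0,y0),.005);print("rest",th,P[:,:2].round(4).tolist(),P.mean(0).round(4),[np.linalg.norm(P[i]-P[i-1]).round(4) for i in range(2)])
for th in(190,210,230):
    m=blob(b,th);r=cv2.minAreaRect(max(cv2.findContours(m,0,2)[0],key=len));q=cv2.boxPoints(r)
    P=onz(c,px(q,x0,y0),.04);print("lamp",th,P[:,:2].round(4).tolist(),P.mean(0).round(4),[np.linalg.norm(P[i]-P[i-1]).round(4) for i in range(2)])
W=np.hstack([cv2.resize(c["image"][165:222,232:280],None,fx=9,fy=9,interpolation=2)[:, :],cv2.resize(c["image"][148:172,330:372],None,fx=8,fy=8,interpolation=2).repeat(1,0)[:513] if 0 else np.zeros((513,10,3),np.uint8)])
k2=cv2.resize(c["image"][148:180,328:368],None,fx=9,fy=9,interpolation=2)
V=np.zeros((513,810,3),np.uint8);V[:,:432]=W[:,:432];V[:288,440:800]=k2
cv2.imwrite("pics/crop1.png",V[:,:800,::-1])
E
```

```text
cradle L,R [-0.02543539 -0.1826258 ] [-0.03594369 -0.26980783] yawdeg [-1.45702612 -2.05853562]
front [0.02189346 0.46288102] [ 0.4577923  -0.24269682  0.008     ]
back tip x [[0.6831, -0.221], [0.6909, -0.2265], [0.6921, -0.2318], [0.6926, -0.2371], [0.6924, -0.2423], [0.6916, -0.2475], [0.6908, -0.2527], [0.69, -0.2579], [0.6899, -0.2631], [0.6897, -0.2683], [0.6889, -0.2735], [0.6888, -0.2787]]
rest 70 [[0.6012, 0.1701], [0.6262, 0.1026], [0.4845, 0.0512], [0.46, 0.1183]] [0.5429 0.1106 0.005 ] [np.float64(0.1504), np.float64(0.0719)]
rest 85 [[0.6004, 0.1681], [0.6245, 0.104], [0.4854, 0.0527], [0.4617, 0.1165]] [0.543  0.1103 0.005 ] [np.float64(0.148), np.float64(0.0685)]
rest 100 [[0.6003, 0.1656], [0.623, 0.1038], [0.4856, 0.0543], [0.4633, 0.1158]] [0.543  0.1099 0.005 ] [np.float64(0.1458), np.float64(0.0658)]
lamp 190 [[0.579, 0.1496], [0.5935, 0.1105], [0.4816, 0.0695], [0.4673, 0.1085]] [0.5304 0.1095 0.04  ] [np.float64(0.119), np.float64(0.0417)]
lamp 210 [[0.5794, 0.1458], [0.5919, 0.1113], [0.4818, 0.0718], [0.4694, 0.1061]] [0.5306 0.1087 0.04  ] [np.float64(0.1169), np.float64(0.0367)]
lamp 230 [[0.5803, 0.1406], [0.5901, 0.111], [0.4813, 0.0757], [0.4717, 0.1052]] [0.5309 0.1081 0.04  ] [np.float64(0.1142), np.float64(0.0312)]
```

View pics/crop1.png

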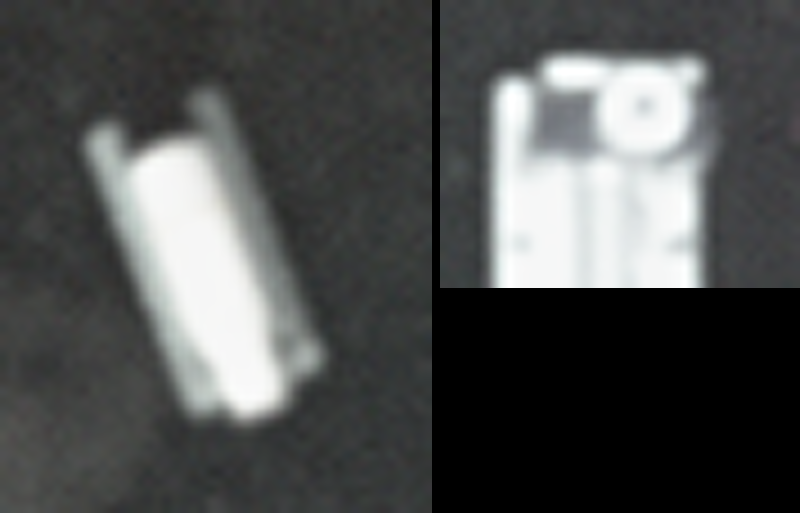

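The crop shows the lamp tilted about 20° in the rest, with its bright glass running from (160,150) to (250,410) in the crop. The knob's top circle is at crop (645,108), which is image (350.2,159.5). I'll check the knob position and work out the first move.

```bash
cat >> h.py <<'E'
def plan(P,th=None,s=None):
    "shift to P in tool axes (cm) and turn of tool z (deg) to bring tool y to world angle th (deg)"
    s=s or manip.observe();R=cv2.Rodrigues(np.array(s["orientation"]))[0]
    cur=np.degrees(np.arctan2(R[1,1],R[0,1]))
    print("t",s["time_s"],"pos",s["tool_pos"].round(4),"yaw",cur.round(2),"zax",R[:,2].round(4),"F",s["force"].round(1),"T",s["ft_torque"].round(2),"w",round(s["gripper_width"],3),"gf",round(s["gripper_force"],1),"q",s["joints"].round(2))
    if P is not None: print(" shift cm",(R.T@(np.array(P)-s["tool_pos"])*100).round(2))
    if th is not None: print(" turn z",round(-(th-cur),2))
E
python3 - <<'E'
from h import *
import pickle
d=pickle.load(open("c0.pkl","rb"))
for z in(.121,.1245):print(onz(d["top"],[(350.2,159.5)],z).round(4))
a=np.radians(-1.65);O=np.array([.586,-.2441,0]);M=np.array([[np.cos(a),-np.sin(a),0],[np.sin(a),np.cos(a),0],[0,0,1]])
pt=[[58,0,124.5],[58,0,100],[-124,42,8],[-124,-42,8],[92,42,8]]
for p in pt:
    w=O+M@np.array(p)/1000;print(p,w.round(4),"top",proj(d["top"],w).round(1),"scene",proj(d["scene"],w).round(1))
plan([.5345,.1093,.231],110.2)
E
```

```text
[[ 0.6445 -0.2469  0.121 ]]
[[ 0.6438 -0.2462  0.1245]]
[58, 0, 124.5] [ 0.644  -0.2458  0.1245] top [[350.1 159.4]] scene [[349.9 173.7]]
[58, 0, 100] [ 0.644  -0.2458  0.1   ] top [[348.9 160.8]] scene [[349.3 179.7]]
[-124, 42, 8] [ 0.4633 -0.1985  0.008 ] top [[334.5 211.9]] scene [[345.3 230.8]]
[-124, -42, 8] [ 0.4608 -0.2825  0.008 ] top [[356.3 211.9]] scene [[369.9 229.7]]
[92, 42, 8] [ 0.6792 -0.2048  0.008 ] top [[334.  156.9]] scene [[334.6 196.9]]
t 0.1 pos [0.2421 0.6027 0.2304] yaw 68.12 zax [-5.0e-04 -1.5e-03 -1.0e+00] F [0.3 1.  0.7] T [0.01 0.01 0.03] w 1.0 gf 0.0 q [-1.23  0.47 -0.01  1.6   0.01  1.07 -0.06]
 shift cm [-4.552e+01 -3.489e+01  1.000e-02]
 turn z -42.08
```

move_arm(dp=[[-1.5,-1.2,0],[-3,-2.3,0],[-3,-2.3,0],[-3,-2.3,0],[-3,-2.3,0],[-3,-2.3,0],[-3,-2.3,0],[-3,-2.3,0]], angular=[[0,0,0],[0,0,0],[0,0,0],[0,0,0],[0,0,0],[0,0,0],[0,0,0],[0,0,0]], grip=0, squeeze=30)

```text
time_s: 0.9
tool_pos: [0.387, 0.3572, 0.231]
orientation: [-0.596, -3.084, 0.001]
force: [1.0, 0.5, 0.4]
gripper_width: 0.996
gripper_force: 0.0
```

move_arm(dp=[[-3,-2.3,0],[-3,-2.3,0],[-3,-2.3,0],[-3,-2.3,0],[-3,-2.3,0],[-3,-2.3,0],[-3,-2.3,0],[-2,-1.5,0]], angular=[[0,0,0],[0,0,0],[0,0,0],[0,0,0],[0,0,0],[0,0,0],[0,0,0],[0,0,0]])

```text
time_s: 1.7
tool_pos: [0.5353, 0.1067, 0.2311]
orientation: [0.601, 3.083, -0.002]
force: [0.2, 0.4, -0.3]
gripper_width: 0.996
gripper_force: 0.0
```

move_arm(dp=[[0,0,0],[0,0,0],[0,0,0],[0,0,0],[0,0,0],[0,0,0],[0,0,0],[0,0,0]], angular=[[0,0,-7],[0,0,-7],[0,0,-7],[0,0,-7],[0,0,-7],[0,0,-7],[0,0,0],[0,0,0]])

```text
time_s: 2.5
tool_pos: [0.5342, 0.1096, 0.231]
orientation: [0.544, -3.094, 0.0]
force: [-0.5, 0.8, 0.0]
gripper_width: 1.001
gripper_force: 0.0
```

```bash
python3 -c "
from h import *
plan([.5345,.1093,.010],110.2)"
```

```text
t 2.5 pos [0.5342 0.1096 0.231 ] yaw 109.94 zax [-5.e-04 -1.e-04 -1.e+00] F [-0.5  0.8  0. ] T [ 0.02 -0.03 -0.01] w 1.001 gf 0.0 q [-0.36  0.29  0.11  1.87 -0.04  0.99  1.69]
 shift cm [-0.03 -0.04 22.1 ]
 turn z -0.26
```

move_arm(dp=[[0,0,2],[0,0,3],[0,0,3],[0,0,3],[0,0,3],[0,0,2],[0,0,0],[0,0,0]], angular=[[0,0,0],[0,0,0],[0,0,0],[0,0,0],[0,0,0],[0,0,0],[0,0,0],[0,0,0]])

```text
time_s: 3.3
tool_pos: [0.5345, 0.1098, 0.0715]
orientation: [0.547, -3.093, 0.0]
force: [-0.1, -0.1, -0.2]
gripper_width: 1.001
gripper_force: 0.0
```

```bash
python3 - <<'E'
from h import *
plan([.5345,.1093,.010],110.2)
a=manip.capture("scene")["image"][150:260,200:310];b=manip.capture("top")["image"][150:240,210:300]
V=np.zeros((440,800,3),np.uint8);V[:,:440]=cv2.resize(a,None,fx=4,fy=4,interpolation=2);V[:360,440:]=cv2.resize(b,None,fx=4,fy=4,interpolation=2)
cv2.imwrite("pics/near1.png",V[:,:,::-1])
E
```

```text
t 3.3 pos [0.5345 0.1098 0.0715] yaw 110.05 zax [-2.e-04 -3.e-04 -1.e+00] F [-0.1 -0.1 -0.2] T [-0.04  0.01  0.04] w 1.001 gf 0.0 q [-0.34  0.51  0.09  1.98 -0.07  0.66  1.72]
 shift cm [ 0.02 -0.04  6.15]
 turn z -0.15
```

View pics/near1.png

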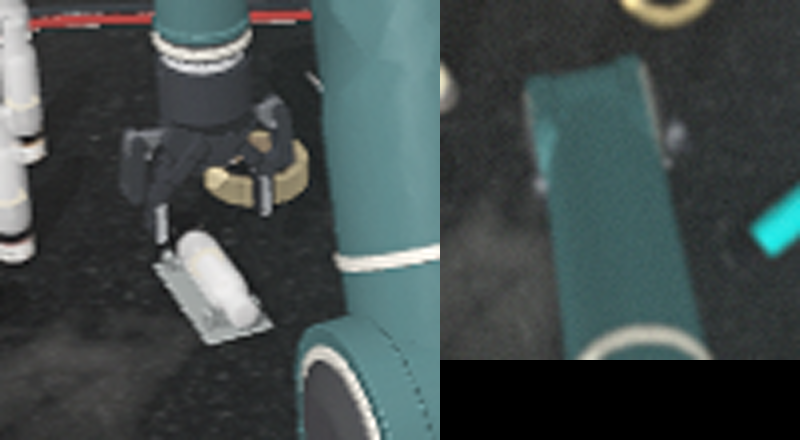

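The picture shows the open fingers above and either side of the lamp, with tips at crop (162,250) and (265,212) and the lamp's glass between them. The alignment is good, so I'll descend and close.

move_arm(dp=[[0,-0.05,1.5],[0,0,1.5],[0,0,1.3],[0,0,1],[0,0,0.8],[0,0,0],[0,0,0],[0,0,0]], angular=[[0,0,0],[0,0,0],[0,0,0],[0,0,0],[0,0,0],[0,0,0],[0,0,0],[0,0,0]])

```text
time_s: 4.2
tool_pos: [0.535, 0.1094, 0.0107]
orientation: [-0.549, 3.092, 0.0]
force: [-0.3, 0.2, 0.5]
gripper_width: 0.995
gripper_force: 0.0
```

move_arm(dp=[[0,0,0],[0,0,0],[0,0,0],[0,0,0],[0,0,0],[0,0,0],[0,0,0],[0,0,0]], angular=[[0,0,0],[0,0,0],[0,0,0],[0,0,0],[0,0,0],[0,0,0],[0,0,0],[0,0,0]], grip=1, squeeze=30)

```text
time_s: 5.0
tool_pos: [0.5355, 0.1077, 0.0109]
orientation: [-0.546, 3.092, -0.002]
force: [1.8, -5.6, 5.4]
gripper_width: 0.414
gripper_force: 29.8
```

```bash
python3 -c "
from h import *
plan(None,110.2)"
```

```text
t 5.0 pos [0.5355 0.1077 0.0109] yaw 110.04 zax [ 0.0016 -0.0012 -1.    ] F [ 1.8 -5.6  5.4] T [-1.2  -0.14 -0.07] w 0.414 gf 29.8 q [-0.32  0.62  0.08  1.99 -0.09  0.54  1.74]
 turn z -0.16
```

move_arm(dp=[[0,0,-0.5],[0,0,-1],[0,0,-2],[0,0,-2.5],[0,0,-3],[0,0,-3],[0,0,-2],[0,0,0]], angular=[[0,0,0],[0,0,0],[0,0,0],[0,0,0],[0,0,0],[0,0,0],[0,0,0],[0,0,0]])

```text
time_s: 5.8
tool_pos: [0.5362, 0.1106, 0.1537]
orientation: [-0.549, 3.087, 0.002]
force: [0.3, 1.0, -1.0]
gripper_width: 0.415
gripper_force: 30.2
```

move_arm(dp=[[0,0,0],[0,0,0],[0,0,0],[0,0,0],[0,0,0],[0,0,0],[0,0,0],[0,0,0]], angular=[[0,0,2],[0,0,4],[0,0,5],[0,0,5],[0,0,3.5],[0,0,2],[0,0,0],[0,0,0]])

```text
time_s: 6.6
tool_pos: [0.5339, 0.1096, 0.1496]
orientation: [-0.035, -3.14, 0.0]
force: [-0.2, 0.2, -1.6]
gripper_width: 0.413
gripper_force: 30.2
```

```bash
python3 -c "
from h import *
plan([.524,-.2423,.15],88.35)"
```

```text
t 6.6 pos [0.5339 0.1096 0.1496] yaw 88.71 zax [-1.3e-03 -2.0e-04 -1.0e+00] F [-0.2  0.2 -1.6] T [-0.02 -0.03 -0.02] w 0.413 gf 30.2 q [-0.42  0.39  0.19  1.94 -0.1   0.82  1.38]
 shift cm [ 2.000e-01 -3.521e+01 -3.000e-02]
 turn z 0.36
```

move_arm(dp=[[0.2,-1,0],[0,-2.5,0],[0,-2.5,0],[0,-2.5,0],[0,-2.5,0],[0,-2.5,0],[0,-2.5,0],[0,-2.5,0]], angular=[[0,0,0.35],[0,0,0],[0,0,0],[0,0,0],[0,0,0],[0,0,0],[0,0,0],[0,0,0]])

```text
time_s: 7.4
tool_pos: [0.5264, -0.0773, 0.1503]
orientation: [-0.048, -3.141, 0.0]
force: [0.6, 0.1, -0.6]
gripper_width: 0.415
gripper_force: 30.2
```

move_arm(dp=[[0,-2.5,0],[0,-2.5,0],[0,-2.5,0],[0,-2.5,0],[0,-2.5,0],[0,-2.5,0],[0,-1.5,0],[0,0,0]], angular=[[0,0,0],[0,0,0],[0,0,0],[0,0,0],[0,0,0],[0,0,0],[0,0,0],[0,0,0]])

```text
time_s: 8.2
tool_pos: [0.521, -0.2433, 0.1503]
orientation: [-0.054, -3.141, 0.002]
force: [-0.4, -0.4, -1.2]
gripper_width: 0.415
gripper_force: 30.2
```

move_arm(dp=[[0,0,0],[0,0,0],[0,0,2],[0,0,2],[0,0,2],[0,0,1.5],[0,0,0],[0,0,0]], angular=[[0,0,0],[0,0,0],[0,0,0],[0,0,0],[0,0,0],[0,0,0],[0,0,0],[0,0,0]])

```text
time_s: 9.0
tool_pos: [0.5224, -0.2401, 0.0755]
orientation: [0.046, 3.141, 0.0]
force: [-0.4, -0.4, -0.9]
gripper_width: 0.413
gripper_force: 30.2
```

```bash
python3 - <<'E'
from h import *
plan([.524,-.2423,.026],88.35)
a=manip.capture("scene")["image"][130:240,300:400];b=manip.capture("top")["image"][140:230,310:400]
V=np.zeros((440,760,3),np.uint8);V[:,:400]=cv2.resize(a,None,fx=4,fy=4,interpolation=2);V[:360,400:]=cv2.resize(b,None,fx=4,fy=4,interpolation=2)
cv2.imwrite("pics/near2.png",V[:,:,::-1])
E
```

```text
t 9.0 pos [ 0.5224 -0.2401  0.0755] yaw 88.31 zax [ 1.e-04  1.e-04 -1.e+00] F [-0.4 -0.4 -0.9] T [ 0.04 -0.01 -0.01] w 0.413 gf 30.2 q [ 0.18  0.55  0.25  1.91 -0.21  0.7   2.09]
 shift cm [-0.17 -0.22  4.95]
 turn z -0.04
```

View pics/near2.png

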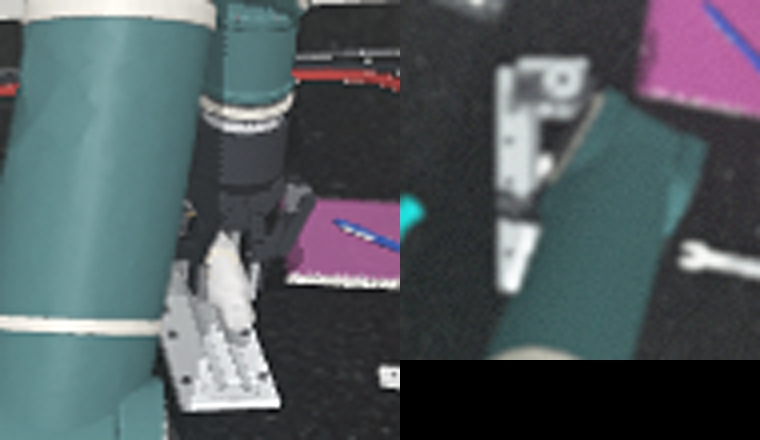

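The picture shows the lamp held level above the rods, centred over the cradle (window end at crop (240,325), rods below it at (225,355)). I'll correct 2 mm sideways and lower it.

move_arm(dp=[[-0.15,-0.2,0.5],[0,0,1],[0,0,1],[0,0,1],[0,0,0.8],[0,0,0.2],[0,0,0],[0,0,0]], angular=[[0,0,0],[0,0,0],[0,0,0],[0,0,0],[0,0,0],[0,0,0],[0,0,0],[0,0,0]])

```text
time_s: 9.9
tool_pos: [0.5237, -0.2427, 0.0304]
orientation: [0.048, 3.141, -0.0]
force: [0.1, 0.4, -1.4]
gripper_width: 0.41
gripper_force: 30.2
```

```bash
python3 -c "
from h import *
plan([.524,-.2423,.026],88.35)"
```

```text
t 9.9 pos [ 0.5237 -0.2427  0.0304] yaw 88.27 zax [ 4.e-04 -1.e-04 -1.e+00] F [ 0.1  0.4 -1.4] T [-0.03  0.01 -0.04] w 0.41 gf 30.2 q [ 0.2   0.63  0.23  1.92 -0.23  0.62  2.12]
 shift cm [-0.03  0.04  0.44]
 turn z -0.08
```

move_arm(dp=[[0,0,0.1],[0,0,0.1],[0,0,0.1],[0,0,0.1],[0,0,0.05],[0,0,0],[0,0,0],[0,0,0]], angular=[[0,0,0],[0,0,0],[0,0,0],[0,0,0],[0,0,0],[0,0,0],[0,0,0],[0,0,0]])

```text
time_s: 10.7
tool_pos: [0.5237, -0.2424, 0.0266]
orientation: [0.047, 3.141, 0.001]
force: [-1.2, 2.1, 6.1]
gripper_width: 0.411
gripper_force: 30.9
```

```bash
python3 -c "
from h import *
plan([.524,-.2423,.026],88.35)"
```

```text
t 10.7 pos [ 0.5237 -0.2424  0.0266] yaw 88.27 zax [ 5.e-04  3.e-04 -1.e+00] F [-1.2  2.1  6.1] T [0.24 0.36 0.03] w 0.411 gf 30.9 q [ 0.2   0.63  0.23  1.92 -0.24  0.61  2.12]
 shift cm [-0.03  0.01  0.06]
 turn z -0.08
```

move_arm(dp=[[-0.3,0,-0.02],[-0.7,0,0],[-0.7,0,0],[-0.7,0,0],[-0.7,0,0],[-0.6,0,0],[-0.4,0,0],[0,0,0]], angular=[[0,0,0],[0,0,0],[0,0,0],[0,0,0],[0,0,0],[0,0,0],[0,0,0],[0,0,0]])

```text
time_s: 11.5
tool_pos: [0.5643, -0.2431, 0.0262]
orientation: [-0.046, -3.14, -0.002]
force: [-2.0, 1.9, 5.2]
gripper_width: 0.413
gripper_force: 30.8
```

```bash
python3 -c "
from h import *
plan([.572,-.2437,.026],88.35)"
```

```text
t 11.5 pos [ 0.5643 -0.2431  0.0262] yaw 88.3 zax [-9.0e-04  1.1e-03 -1.0e+00] F [-2.   1.9  5.2] T [ 0.47  0.44 -0.01] w 0.413 gf 30.8 q [ 0.18  0.68  0.23  1.82 -0.24  0.67  2.09]
 shift cm [-0.77 -0.04  0.02]
 turn z -0.05
```

move_arm(dp=[[-0.2,0,0],[-0.15,0,0],[-0.15,0,0],[-0.1,0,0],[-0.1,0,0],[-0.1,0,0],[0,0,0],[0,0,0]], angular=[[0,0,0],[0,0,0],[0,0,0],[0,0,0],[0,0,0],[0,0,0],[0,0,0],[0,0,0]])

```text
time_s: 12.3
tool_pos: [0.571, -0.2433, 0.0262]
orientation: [-0.047, -3.138, -0.003]
force: [-5.4, 2.6, 6.8]
gripper_width: 0.415
gripper_force: 31.0
```

```bash
python3 -c "
from h import *
plan([.572,-.2437,.026],88.35)"
```

```text
t 12.3 pos [ 0.571  -0.2433  0.0262] yaw 88.27 zax [-0.0028  0.0017 -1.    ] F [-5.4  2.6  6.8] T [0.58 1.09 0.05] w 0.415 gf 31.0 q [ 0.18  0.69  0.23  1.8  -0.24  0.68  2.09]
 shift cm [-0.1  -0.03  0.02]
 turn z -0.08
```

move_arm(dp=[[-0.1,0,0],[-0.1,0,0],[-0.1,0,0],[0,0,0],[0,0,0],[0,0,0],[0,0,0],[0,0,0]], angular=[[0,0,0],[0,0,0],[0,0,0],[0,0,0],[0,0,0],[0,0,0],[0,0,0],[0,0,0]])

```text
time_s: 13.1
tool_pos: [0.574, -0.2435, 0.0262]
orientation: [-0.047, -3.138, -0.003]
force: [-5.2, 3.5, 6.2]
gripper_width: 0.412
gripper_force: 31.0
```

```bash
python3 - <<'E'
from h import *
plan([.572,-.2437,.026],88.35)
a=manip.capture("scene")["image"][130:240,300:400];b=manip.capture("top")["image"][140:230,310:400]
V=np.zeros((440,760,3),np.uint8);V[:,:400]=cv2.resize(a,None,fx=4,fy=4,interpolation=2);V[:360,400:]=cv2.resize(b,None,fx=4,fy=4,interpolation=2)
cv2.imwrite("pics/near3.png",V[:,:,::-1])
E
```

```text
t 13.1 pos [ 0.574  -0.2435  0.0262] yaw 88.27 zax [-0.0027  0.0017 -1.    ] F [-5.2  3.5  6.2] T [0.62 1.08 0.01] w 0.412 gf 31.0 q [ 0.18  0.69  0.23  1.8  -0.24  0.68  2.08]
 shift cm [ 0.2  -0.03  0.02]
 turn z -0.08
```

move_arm(dp=[[-0.1,0,-0.02],[-0.1,0,0],[-0.1,0,0],[-0.1,0,0],[0,0,0],[0,0,0],[0,0,0],[0,0,0]], angular=[[0,0,0],[0,0,0],[0,0,0],[0,0,0],[0,0,0],[0,0,0],[0,0,0],[0,0,0]])

```text
time_s: 14.0
tool_pos: [0.5746, -0.2435, 0.0262]
orientation: [-0.048, -3.132, -0.005]
force: [-13.8, 4.6, 14.0]
gripper_width: 0.414
gripper_force: 31.6
```

```bash
python3 -c "
from h import *
plan([.572,-.2437,.026],88.35)"
```

```text
t 14.0 pos [ 0.5746 -0.2435  0.0262] yaw 88.23 zax [-0.0092  0.0036 -1.    ] F [-13.8   4.6  14. ] T [0.77 2.77 0.05] w 0.414 gf 31.6 q [ 0.17  0.7   0.23  1.79 -0.24  0.69  2.08]
 shift cm [ 0.26 -0.03  0.02]
 turn z -0.12
```

View pics/near3.png

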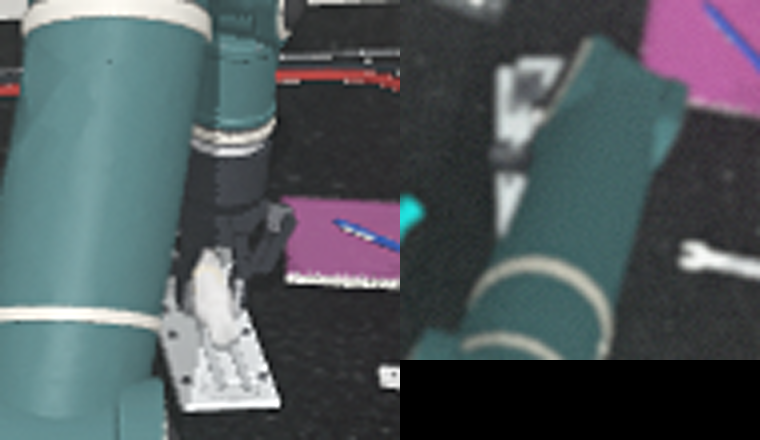

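The picture shows the lamp on the rods with its base end under the bridge. The force has jumped to 14 N with the travel stalled, so the base is against the back plate. I'll ease the push and release.

move_arm(dp=[[0.1,0,0],[0.1,0,-0.03],[0,0,0],[0,0,0],[0,0,0],[0,0,0],[0,0,0],[0,0,0]], angular=[[0,0,0],[0,0,0],[0,0,0],[0,0,0],[0,0,0],[0,0,0],[0,0,0],[0,0,0]])

```text
time_s: 14.8
tool_pos: [0.5746, -0.2435, 0.0262]
orientation: [-0.048, -3.136, -0.003]
force: [-8.2, 2.7, 7.5]
gripper_width: 0.411
gripper_force: 30.9
```

move_arm(dp=[[0,0,0],[0,0,0],[0,0,0],[0,0,0],[0,0,0],[0,0,0],[0,0,0],[0,0,0]], angular=[[0,0,0],[0,0,0],[0,0,0],[0,0,0],[0,0,0],[0,0,0],[0,0,0],[0,0,0]], grip=0.4)

```text
time_s: 15.6
tool_pos: [0.5775, -0.2442, 0.0265]
orientation: [0.047, 3.141, -0.0]
force: [-0.2, -0.0, -0.0]
gripper_width: 0.598
gripper_force: 0.0
```

```bash
python3 -c "
from h import *
plan([.572,-.2437,.026],88.35)"
```

```text
t 15.6 pos [ 0.5775 -0.2442  0.0265] yaw 88.27 zax [ 1.e-04 -0.e+00 -1.e+00] F [-0.2 -0.  -0. ] T [-0.02 -0.07 -0.  ] w 0.598 gf 0.0 q [ 0.17  0.7   0.23  1.79 -0.24  0.68  2.08]
 shift cm [0.55 0.03 0.05]
 turn z -0.08
```

move_arm(dp=[[0,0,0],[0,0,-1],[0,0,-2],[0,0,-3],[0,0,-3],[0,0,-3],[0,0,-2.5],[0,0,0]], angular=[[0,0,0],[0,0,0],[0,0,0],[0,0,0],[0,0,0],[0,0,0],[0,0,0],[0,0,0]], grip=0.2)

```text
time_s: 16.4
tool_pos: [0.5798, -0.2453, 0.1765]
orientation: [0.048, 3.133, -0.004]
force: [-0.2, -1.3, 0.3]
gripper_width: 0.802
gripper_force: 0.0
```

```bash
python3 - <<'E'
from h import *
plan([.644,-.2459,.095],88.35)
cs=manip.capture("scene");ct=manip.capture("top")
a=cs["image"][150:240,310:390];b=ct["image"][140:230,310:390]
V=np.zeros((450,800,3),np.uint8);V[:,:400]=cv2.resize(a,None,fx=5,fy=5,interpolation=2);V[:,400:]=cv2.resize(b,None,fx=5,fy=5,interpolation=2)
al=np.radians(-1.65)
for xc,z in((-74,.045),(-74,.058),(58,.1245)):
    w=[.586+np.cos(al)*xc/1000,-.2441+np.sin(al)*xc/1000,z];print(xc,((proj(cs,w)[0]-[310,150]+.5)*5).round(),((proj(ct,w)[0]-[310,140]+.5)*5+[400,0]).round())
cv2.imwrite("pics/near4.png",V[:,:,::-1])
E
```

```text
t 16.4 pos [ 0.5798 -0.2453  0.1765] yaw 88.26 zax [ 0.0079 -0.0025 -1.    ] F [-0.2 -1.3  0.3] T [-0.   -0.   -0.02] w 0.802 gf 0.0 q [ 0.13  0.49  0.29  1.73 -0.17  0.94  2.03]
 shift cm [-6.35  0.15  8.2 ]
 turn z -0.09
-74 [230. 317.] [587. 293.]
-74 [232. 301.] [590. 291.]
58 [202. 121.] [603. 100.]
```

View pics/near4.png

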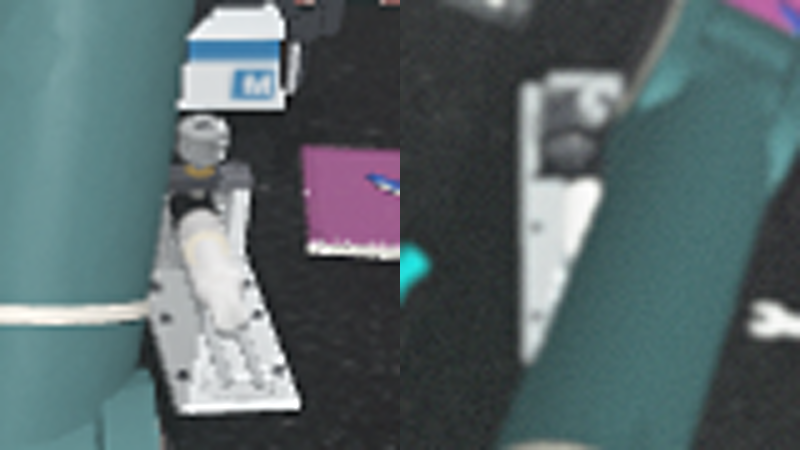

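The scene view shows the lamp on the rods with its base under the bridge and its window end centred near crop (230,315). The predicted home position is (230,317), and the knob top at (204,122) matches the predicted (202,121). Next I'll move over the knob.

move_arm(dp=[[-0.6,0.1,0],[-1.5,0,0],[-1.8,0,0],[-1.6,0,0],[-0.8,0,0],[0,0,0],[0,0,0],[0,0,0]], angular=[[0,0,0],[0,0,0],[0,0,0],[0,0,0],[0,0,0],[0,0,0],[0,0,0],[0,0,0]])

```text
time_s: 17.3
tool_pos: [0.6396, -0.2453, 0.1712]
orientation: [-0.048, -3.14, -0.0]
force: [0.4, 0.2, -0.5]
gripper_width: 0.803
gripper_force: 0.0
```

```bash
python3 -c "
from h import *
plan([.644,-.246,.095],88.35)"
```

```text
t 17.3 pos [ 0.6396 -0.2453  0.1712] yaw 88.24 zax [-1.e-03  2.e-04 -1.e+00] F [ 0.4  0.2 -0.5] T [ 0.01 -0.04 -0.01] w 0.803 gf 0.0 q [ 0.12  0.59  0.29  1.57 -0.19  1.    2.  ]
 shift cm [-0.45 -0.06  7.62]
 turn z -0.11
```

move_arm(dp=[[-0.45,-0.05,0.6],[0,0,1.5],[0,0,2],[0,0,2],[0,0,1],[0,0,0.5],[0,0,0],[0,0,0]], angular=[[0,0,0],[0,0,0],[0,0,0],[0,0,0],[0,0,0],[0,0,0],[0,0,0],[0,0,0]])

```text
time_s: 18.1
tool_pos: [0.6454, -0.246, 0.0961]
orientation: [0.048, 3.14, -0.001]
force: [0.7, -0.5, 0.8]
gripper_width: 0.803
gripper_force: 0.0
```

move_arm(dp=[[0,0,0],[0,0,0],[0,0,0],[0,0,0],[0,0,0],[0,0,0],[0,0,0],[0,0,0]], angular=[[0,0,0],[0,0,0],[0,0,0],[0,0,0],[0,0,0],[0,0,0],[0,0,0],[0,0,0]], grip=1, squeeze=40)

```text
time_s: 18.9
tool_pos: [0.6454, -0.2461, 0.0965]
orientation: [0.048, 3.14, -0.001]
force: [-1.6, -0.2, 5.8]
gripper_width: 0.377
gripper_force: 39.7
```

```bash
python3 -c "
from h import *
plan([.644,-.246,.095],88.35)"
```

```text
t 18.9 pos [ 0.6454 -0.2461  0.0965] yaw 88.27 zax [ 1.3e-03 -4.0e-04 -1.0e+00] F [-1.6 -0.2  5.8] T [-0.01  0.23  0.02] w 0.377 gf 39.7 q [ 0.14  0.69  0.26  1.6  -0.22  0.88  2.02]
 shift cm [0.14 0.   0.15]
 turn z -0.08
```

move_arm(dp=[[0,0,0.01],[0,0,0.02],[0,0,0.02],[0,0,0.02],[0,0,0.02],[0,0,0.02],[0,0,0.01],[0,0,0]], angular=[[0,0,4],[0,0,8],[0,0,8],[0,0,8],[0,0,8],[0,0,8],[0,0,6],[0,0,0]])

```text
time_s: 19.7
tool_pos: [0.6446, -0.2478, 0.0953]
orientation: [1.375, 2.823, -0.004]
force: [-1.4, -2.3, 6.9]
gripper_width: 0.383
gripper_force: 39.9
```

```bash
python3 -c "
from h import *
plan([.644,-.246,.095],-90)"
```

```text
t 19.7 pos [ 0.6446 -0.2478  0.0953] yaw 38.08 zax [ 1.0e-04 -2.8e-03 -1.0e+00] F [-1.4 -2.3  6.9] T [-0.62  0.63 -0.07] w 0.383 gf 39.9 q [-0.01  0.72  0.48  1.61 -0.39  0.91  1.28]
 shift cm [0.17 0.06 0.03]
 turn z 128.08
```

move_arm(dp=[[0,0,0.01],[0,0,0.02],[0,0,0.02],[0,0,0.02],[0,0,0.02],[0,0,0.02],[0,0,0.01],[0,0,0]], angular=[[0,0,4],[0,0,8],[0,0,8],[0,0,8],[0,0,8],[0,0,8],[0,0,6],[0,0,0]])

```text
time_s: 20.5
tool_pos: [0.6428, -0.2482, 0.0942]
orientation: [-2.441, -1.978, 0.006]
force: [-8.2, -2.7, 9.0]
gripper_width: 0.381
gripper_force: 40.2
```

```bash
python3 -c "
from h import *
plan([.644,-.246,.095],-90)"
```

```text
t 20.5 pos [ 0.6428 -0.2482  0.0942] yaw -11.96 zax [-0.0031 -0.0023 -1.    ] F [-8.2 -2.7  9. ] T [-0.35  1.62 -0.07] w 0.381 gf 40.2 q [-0.14  0.78  0.69  1.62 -0.57  0.96  0.55]
 shift cm [ 0.24  0.07 -0.08]
 turn z 78.04
```

move_arm(dp=[[-0.04,-0.1,0],[0,-0.1,0],[0,0,0],[0,0,0.01],[0,0,0.01],[0,0,0.01],[0,0,0],[0,0,0]], angular=[[0,0,2],[0,0,4],[0,0,4],[0,0,4],[0,0,4],[0,0,4],[0,0,0],[0,0,0]])

```text
time_s: 21.3
tool_pos: [0.6419, -0.2478, 0.0938]
orientation: [2.77, 1.478, -0.003]
force: [-4.2, -2.3, 7.4]
gripper_width: 0.383
gripper_force: 39.9
```

```bash
python3 -c "
from h import *
plan([.644,-.246,.095],-90)"
```

```text
t 21.3 pos [ 0.6419 -0.2478  0.0938] yaw -33.82 zax [-8.0e-04 -2.4e-03 -1.0e+00] F [-4.2 -2.3  7.4] T [-0.54  0.86 -0.08] w 0.383 gf 39.9 q [-0.19  0.8   0.78  1.63 -0.65  0.98  0.22]
 shift cm [ 0.27  0.07 -0.12]
 turn z 56.18
```

move_arm(dp=[[0,-0.05,0.01],[0,0,0.01],[0,0,0.01],[0,0,0.01],[0,0,0],[0,0,0],[0,0,0],[0,0,0]], angular=[[0,0,3],[0,0,3],[0,0,3],[0,0,3],[0,0,0],[0,0,0],[0,0,0],[0,0,0]])

```text
time_s: 22.1
tool_pos: [0.6416, -0.2475, 0.0936]
orientation: [2.909, 1.182, -0.002]
force: [-3.8, -2.9, 7.7]
gripper_width: 0.379
gripper_force: 40.1
```

```bash
python3 -c "
from h import *
plan([.644,-.246,.095],-90)"
```

```text
t 22.1 pos [ 0.6416 -0.2475  0.0936] yaw -45.77 zax [-6.0e-04 -2.3e-03 -1.0e+00] F [-3.8 -2.9  7.7] T [-0.43  0.95  0.23] w 0.379 gf 40.1 q [-0.22  0.82  0.83  1.64 -0.69  1.    0.04]
 shift cm [ 0.28  0.06 -0.14]
 turn z 44.23
```

move_arm(dp=[[0,0,0],[0,0,0.01],[0,0,0.01],[0,0,0],[0,0,0],[0,0,0],[0,0,0],[0,0,0]], angular=[[0,0,3],[0,0,3],[0,0,3],[0,0,0],[0,0,0],[0,0,0],[0,0,0],[0,0,0]])

```text
time_s: 22.9
tool_pos: [0.6431, -0.246, 0.0935]
orientation: [2.991, 0.954, 0.002]
force: [-2.1, -0.2, 7.2]
gripper_width: 0.378
gripper_force: 39.2
```

```bash
python3 -c "
from h import *
plan([.644,-.246,.095],-90)"
```

```text
t 22.9 pos [ 0.6431 -0.246   0.0935] yaw -54.62 zax [ 0.0015 -0.0013 -1.    ] F [-2.1 -0.2  7.2] T [-0.1   0.26  0.61] w 0.378 gf 39.2 q [-0.24  0.84  0.86  1.64 -0.73  1.01 -0.09]
 shift cm [ 0.07  0.05 -0.15]
 turn z 35.38
```

The torque has jumped from about -0.08 to 0.23 and then 0.61 N m, so the screw is seated after roughly 127° and the pads are beginning to slip. I'll regrip to clear the wind-up, centred on the knob axis (about 0.6431, -0.2460), which I worked out from the readings.

move_arm(dp=[[0,0,0],[0,0,0],[0,0,0],[0,0,0],[0,0,0],[0,0,0],[0,0,0],[0,0,0]], angular=[[0,0,0],[0,0,0],[0,0,0],[0,0,0],[0,0,0],[0,0,0],[0,0,0],[0,0,0]], grip=0.4)

```text
time_s: 23.7
tool_pos: [0.6425, -0.2454, 0.0922]
orientation: [-2.994, -0.952, -0.0]
force: [0.7, -0.2, -0.3]
gripper_width: 0.604
gripper_force: 0.0
```

```bash
python3 -c "
from h import *
plan([.6431,-.246,.092],-50)"
```

```text
t 23.7 pos [ 0.6425 -0.2454  0.0922] yaw -54.73 zax [ 1.e-04  1.e-04 -1.e+00] F [ 0.7 -0.2 -0.3] T [-0.01  0.01  0.01] w 0.604 gf 0.0 q [-0.24  0.84  0.86  1.64 -0.73  1.01 -0.09]
 shift cm [0.01 0.08 0.02]
 turn z -4.73
```

move_arm(dp=[[0.01,0.08,-0.05],[0,0,0],[0,0,0],[0,0,0],[0,0,0],[0,0,0],[0,0,0],[0,0,0]], angular=[[0,0,0],[0,0,0],[0,0,0],[0,0,0],[0,0,0],[0,0,0],[0,0,0],[0,0,0]], grip=1, squeeze=70)

```text
time_s: 24.5
tool_pos: [0.6431, -0.246, 0.0931]
orientation: [-2.994, -0.952, -0.001]
force: [-1.4, 1.5, 6.0]
gripper_width: 0.373
gripper_force: 69.5
```

```bash
python3 -c "
from h import *
plan([.6431,-.246,.092],-50)"
```

```text
t 24.5 pos [ 0.6431 -0.246   0.0931] yaw -54.73 zax [ 3.e-04  2.e-04 -1.e+00] F [-1.4  1.5  6. ] T [ 0.35  0.41 -0.04] w 0.373 gf 69.5 q [-0.23  0.84  0.86  1.64 -0.73  1.01 -0.09]
 shift cm [-0.    0.    0.11]
 turn z -4.73
```

move_arm(dp=[[0,0,0],[0,0,0],[0,0,0],[0,0,0],[0,0,0],[0,0,0],[0,0,0],[0,0,0]], angular=[[0,0,1],[0,0,1],[0,0,1],[0,0,1],[0,0,1],[0,0,0],[0,0,0],[0,0,0]])

```text
time_s: 25.3
tool_pos: [0.6431, -0.246, 0.093]
orientation: [3.03, 0.828, -0.002]
force: [-2.3, 0.6, 5.1]
gripper_width: 0.373
gripper_force: 70.2
```

```bash
python3 -c "
from h import *
plan([.6431,-.246,.092],-50)"
```

```text
t 25.3 pos [ 0.6431 -0.246   0.093 ] yaw -59.44 zax [-7.e-04 -1.e-03 -1.e+00] F [-2.3  0.6  5.1] T [0.15 0.5  1.44] w 0.373 gf 70.2 q [-0.25  0.85  0.88  1.64 -0.74  1.02 -0.16]
 shift cm [-0.   0.   0.1]
 turn z -9.44
```

Hard stop confirmed: torque goes from about 0 to 1.44 N m within 4.7°. I'll unwind to find the zero-torque yaw, which is the seat reference for backing off.

move_arm(dp=[[0,0,0],[0,0,0],[0,0,0],[0,0,0],[0,0,0],[0,0,0],[0,0,0],[0,0,0]], angular=[[0,0,-1],[0,0,-1],[0,0,-1],[0,0,-1],[0,0,0],[0,0,0],[0,0,0],[0,0,0]])

```text
time_s: 26.1
tool_pos: [0.6432, -0.246, 0.0931]
orientation: [3.002, 0.927, 0.0]
force: [-1.3, 2.3, 4.5]
gripper_width: 0.372
gripper_force: 69.7
```

```bash
python3 -c "
from h import *
plan([.6431,-.246,.092],-50)"
```

```text
t 26.1 pos [ 0.6432 -0.246   0.0931] yaw -55.68 zax [ 2.e-04  0.e+00 -1.e+00] F [-1.3  2.3  4.5] T [0.35 0.39 0.24] w 0.372 gf 69.7 q [-0.24  0.84  0.86  1.64 -0.73  1.02 -0.11]
 shift cm [-0.01 -0.    0.11]
 turn z -5.68
```

Zero torque extrapolates to a yaw of about -54.8°, the same as at regrip, so nothing slipped. Backing off 90° means a tool yaw of about 35.3°.

move_arm(dp=[[0,0,-0.01],[0,0,-0.015],[0,0,-0.015],[0,0,-0.015],[0,0,-0.015],[0,0,-0.015],[0,0,-0.015],[0,0,-0.01]], angular=[[0,0,-4],[0,0,-7],[0,0,-7],[0,0,-7],[0,0,-7],[0,0,-7],[0,0,-7],[0,0,-4]])

```text
time_s: 26.9
tool_pos: [0.6431, -0.246, 0.0941]
orientation: [2.326, 2.112, 0.001]
force: [-1.3, 0.8, 4.0]
gripper_width: 0.375
gripper_force: 69.4
```

move_arm(dp=[[0,0,-0.015],[0,0,-0.015],[0,0,-0.015],[0,0,-0.015],[0,0,-0.015],[0,0,-0.01],[0,0,0],[0,0,0]], angular=[[0,0,-6],[0,0,-8],[0,0,-8],[0,0,-8],[0,0,-7],[0,0,-4],[0,0,0],[0,0,0]])

```text
time_s: 27.7
tool_pos: [0.6431, -0.246, 0.0949]
orientation: [1.447, 2.789, 0.0]
force: [-2.1, 1.2, 6.1]
gripper_width: 0.373
gripper_force: 69.6
```

```bash
python3 -c "
from h import *
plan([.6431,-.246,.095],35.3)"
```

```text
t 27.7 pos [ 0.6431 -0.246   0.0949] yaw 35.16 zax [ 2.e-04  2.e-04 -1.e+00] F [-2.1  1.2  6.1] T [0.26 0.5  0.05] w 0.373 gf 69.6 q [-0.02  0.72  0.49  1.62 -0.41  0.91  1.24]
 shift cm [ 0.    0.01 -0.01]
 turn z -0.14
```

The back-off measures 90.0° with the rise as expected. One last look before handing in.

```bash
python3 - <<'E'
from h import *
a=manip.capture("scene")["image"][130:250,190:400]
cv2.imwrite("pics/end.png",cv2.resize(a,None,fx=3.8,fy=3.8,interpolation=2)[:,:,::-1])
E
```

```text
(no output)
```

View pics/end.png

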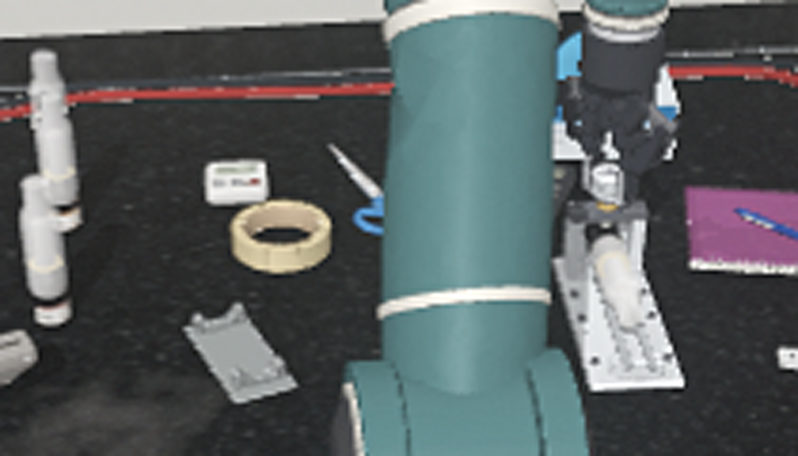

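The picture shows the rest empty at (240,350) and the lamp home on the rods, with its window end at (628,318). The knob is gripped at (603,180), and the spare lamp is still standing at (45,250).

```bash
python3 -c "
from cell import manip
print(manip.finish_job())"
```

```text
the job is handed in; nothing more can be done
None
```

The job is handed in at about 28 s: the lamp is home against the back plate and released, the thumbscrew was seated then backed off 90°, and the knob is still gripped.

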